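Scan the storage bottle, then present its reference ball on the tray

TASK

Sign in the steel reference ball for inspection. First turn the brown storage bottle, upright on its round spot, until the code patch on its side faces the reader's window, and let go of it; then lift the blue tray, which has a handle on its middle and the ball lying loose in its pocket, and carry it level so that the ball stays in. Finish while still holding the tray still and level, centred over the round light plate and about 10 cm above it; leave the dark vial, the dropper bottle and the timer where they are.

Things in the scene. Friction and masses are not known exactly. Their poses are not given: they have to be found in the camera images.
- bottle: closed brown bottle, blue cap, loose, about 0.15 kg, 122 mm tall; body 47 mm across up to 106 mm (contact shape a plain cylinder, so grip the upper body), cap 32 mm. Origin: centre of underside; z up; x points out through the code patch, as does the white line on the cap. Starts near the middle of the reader's spot, patch turned 50 to 180 degrees, either way, from the window
- bottle_mark (a point): middle of the white patch with black dots (the code, 25 mm wide, 30 mm tall) on the bottle's side, 50 mm above its underside, 24 mm from its axis
- reader: fixed white block (80 x 92 mm, top 84 mm above the worktop) with a black window and a red bar on the side that looks along its own -x axis; a 4 mm thick aluminium base plate, 96 mm wide, runs out 105 mm beyond that side and carries the bottle. Origin: under the middle of the white block, at worktop height
- reader_window (a point): middle of the reader's window, 42 mm from the reader's origin along its -x, 50 mm above the worktop
- reader_spot (a point): centre of the round grey spot (56 mm across) on the base plate where the bottle stands, 110 mm from the reader's origin along its -x and 4 mm above the worktop. The bottle faces the window when its x axis points the same way as the reader's x axis
- tray: loose blue tray, about 0.25 kg (varies), 150 mm along x, 84 mm along y, plate 8 mm thick, flat on the worktop. Origin: centre of underside, z up. On its middle a bridge handle: aluminium bar along x, 56 mm long, 12 mm wide (y), from 44 to 64 mm above the underside, open below between two posts. Ball pocket at x = -52 mm; flat white field at x = +52 mm
- tray_grip (a point): middle of the handle bar, 54 mm above the tray's underside
- tray_pocket (a point): centre of the ball when it lies in the middle of the pocket (pocket 26 mm across, 3 mm deep; the ball can roll about 5 mm each way in it and climbs out at about 40 degrees of tilt)
- ball_center (a point): centre of the loose steel ball, 24 mm in diameter, 56 g
- light_plate: fixed round black plate with a white luminous top, 96 mm across, 12 mm high. Origin: centre of its underside, at worktop height
- vial_dark: dark vial with a white cap, 33 mm across, 73 mm tall, loose bystander; origin at the centre of its underside
- dropper: small pink dropper bottle with a white cap, 25 mm across, 66 mm tall, loose bystander; origin at the centre of its underside
- bench_timer: white bench timer with three keys, 62 x 66 x 18 mm, loose bystander lying flat; origin at the centre of its underside

How it is judged:
On the way, in this order (a step that is already met when the one before it is completed fails the run):
1. the bottle stands upright on the spot with its code patch facing the window (within 15 degrees), let go, while the tray still lies on the worktop (angle between the x axis of bottle and the x axis of reader, either way round below 0.26 rad and horizontal distance between bottle_mark and reader_window below 0.07 m and horizontal distance between bottle and reader_spot below 0.018 m and angle between bottle's own z axis and vertical below 0.05 rad and contact force between the fingers and bottle below 0.1 N and height (world z) of bottle below 0.008 m and height (world z) of tray below 0.01 m), for 0.2 s.
2. the tray is lifted clear of the worktop with the ball in its pocket (height (world z) of tray above 0.04 m and distance between ball_center and tray_pocket below 0.013 m), for 0.2 s.
At the end, for the whole second after the job is handed in: Fingers hold the tray still, within 7 degrees of level, under 30 mm off the light plate's axis, underside 70 to 160 mm above the worktop, touching nothing else, ball in its pocket; bottle upright on its spot (18 mm), patch facing the window within 15 degrees (horizontal distance between tray and light_plate below 0.03 m and height (world z) of tray between 0.07 and 0.16 m and angle between tray's own z axis and vertical below 0.12 rad and linear speed of tray below 0.03 m/s and contact force between the fingers and tray above 1 N and contact force between tray and light_plate below 0.1 N and distance between ball_center and tray_pocket below 0.013 m and angle between the x axis of bottle and the x axis of reader, either way round below 0.26 rad and horizontal distance between bottle_mark and reader_window below 0.07 m and horizontal distance between bottle and reader_spot below 0.018 m and angle between bottle's own z axis and vertical below 0.05 rad and height (world z) of bottle below 0.008 m); the arm keeps its last pose, push and grip.
It fails at once if the ball leaves its pocket (distance between ball_center and tray_pocket above 0.014 m).
It fails at once if the tray is tipped more than 20 degrees (angle between tray's own z axis and vertical above 0.35 rad).
It fails at once if the bottle is tipped over (angle between bottle's own z axis and vertical above 0.35 rad).
It fails at once if the vial, the dropper bottle or the timer is moved more than 30 mm (distance of any of vial_dark, dropper, bench_timer from where it was at the start of the episode above 0.03 m).
It also fails if it takes over 64 s, if anything falls off the work surface, if the arm or the gripper's body presses on something with over 40 N, if the wrist force passes 120 N, or if a joint passes its speed limit or range.

ROBOT

A 6-joint arm with a two-finger parallel gripper is mounted at the origin on a cart in front of the work surface, level with it; the furniture and walls round the work are solid. World frame = base frame: x ahead of the robot, y to its left, z up, the work surface at z = 0. Lengths are in m, angles in rad, forces in N, time in s.
With the tool pointing down it reaches from about 0.3 to 0.875 m from the base axis. Payload 6.4 kg.
Tool frame: the origin (TCP) lies at the very end of the fingers, on their centre line; the grasp point (between the pads) lies 19 mm behind it (manip.grip_depth is the distance from the TCP to the grasp point, in m); z points along the fingers, y is the direction in which the jaws open and shut (so a half turn about z gives the same grasp; the last joint's range is limited). The gripper opens to 88 mm and grips with 3 to 60 N. Pads are 18 mm wide; open, the fingers measure 123 mm over their backs; the gripper's body (75 mm by 187 mm) begins 45 mm behind the grasp point.
Start: joints at [-1.373, 0.181, 1.607, -0, 1.354, -0.206], TCP at [0.226, -0.529, 0.239] pointing down, gripper open.
Joint ranges: [-2.99, 2.99], [-0.89, 2.07], [0.3, 2.58], [-1.14, 4.28], [0, 2.63], [-3.12, 3.12]. Speed limits (rad/s): [2.57, 2.57, 3.01, 3.14, 3.14, 3.14].

INTERFACE

Orientations are given as a unit quaternion [w, x, y, z].
In Python, from workcell import manip, read_camera, recognise gives the robot as it stands. The module is installed in compiled form; this text tells all that it offers.
- The arm moves only by the shell command python3 -m creep 'ROWS'. ROWS is text: rows parted by semicolons, each of 7 numbers parted by spaces: the shift along the tool's x, y, z in m, then the turn, a rotation vector about the tool's x, y, z in degrees, then the opening, from 0 (shut) to 1 (fully open). In form: dx dy dz wx wy wz fingers; .... A call has 1 to 5 rows; each row is the pose to reach, as a shift and turn from the pose commanded when the call began, along the tool's axes at that moment; what a row does not reach only later rows make up. A row lasts 1/10 s, in which the tool goes at most 50 mm and 8.59 degrees, less where a joint would pass 70% of its speed; a pose out of reach is approached as far as the arm can. A call with a gripper value outside its range is refused whole. The fingers move at their own pace and stop on an object; the grip force is fixed at half the most. Time passes only in rows, so rows that repeat a pose let the fingers close. It gives the time, the measured TCP pose, the force and the opening at its end, in the units of the state.
- manip.get_state(): the state, without advancing time (a new reading comes with each control period).
- read_camera(name): name is "scene" or "top" or "wrist"; returns a dict with "color" (384x512x3 uint8, red, green, blue), "fx", "fy", "cx", "cy" (pixels), "eye" and "rotation" of the camera in the world; the wrist camera has in their place "T_tool_cam" (4x4, takes a point from camera to tool coordinates, whose origin is the TCP and whose axes are the flange's). Camera axes: x right, y down, z forward; pixel columns grow to the right and rows downward; lengths in m; the calibration is good to about 2 mm. The wrist camera is an equidistant fisheye: a pixel r from the principal point sees the ray r / f radians off the axis. A picture is of the moment at which its call begins: read the wrist's pose just before it. There is no depth.
- manip.finish_job(): hands the job in, once; it reports no verdict.
Trained networks look in a picture, given as the dict that the camera call returned (one of the last four; its "shot" number tells which), for a name from the list of things; names that differ only in an ending like _2 or _b are one class to them, and where a whole thing is asked for, a point or a joint stands for the part that bears it (a point fixed in the world has none). Each returns a list of dicts, best first, with "conf" (0 to 1); they miss things now and then, are a little off and sometimes report something else, mostly with a low value. They report only what shows in the picture. A call takes as long as a camera call.
- recognise(thing, picture): "xy" ([column, row] in pixels, amid what is visible of it).
The state is a dict: "time_s": time; "joint_pos": joint angles; "qvel": joint speeds; "effort": joint torques, N m; "position": TCP position; "tcp_rot": TCP orientation; "contact_force": force on the tool from outside, world axes, zero at the start; "torque": the same for the moment, N m; "width": finger opening in m.
Only numpy, scipy, OpenCV 4.12 (cv2) and the standard library are available. Lean on these libraries where they do the work, as an engineer would, in place of code of your own. Each camera call takes 0.05 s, during which the arm holds its last target.

## Working session

There is one attempt and no reset: what is moved stays moved. The work goes in short steps, Python scripts to look and compute and a shell command to move; the robot and the scene stay as the last step left them, time stands still between calls to the robot, and variables do not carry over. Pictures are saved under pics/ and viewed, and the job is handed in when it is done.

```bash
mkdir -p pics; ls
cat > look.py <<'E'
import sys,cv2,numpy as np
from workcell import manip, read_camera, recognise
E
python3 - <<'E'
from look import *
s=manip.get_state()
for k,v in s.items(): print(k,np.round(v,4))
print(manip.grip_depth)
for n in ["scene","top","wrist"]:
    p=read_camera(n)
    cv2.imwrite(f"pics/{n}0.png",p["color"][:,:,::-1])
    print(n,{k:np.round(v,4).tolist() for k,v in p.items() if k!="color"})
    for t in ["bottle","bottle_mark","reader","tray","tray_grip","ball_center","light_plate","vial_dark","dropper","bench_timer"]:
        print(t,[(np.round(d["xy"]).tolist(),round(d["conf"],2)) for d in recognise(t,p)[:2]])
E
```

```text
pics
time_s 0.0
joint_pos [-1.3733  0.1815  1.608   0.      1.3538 -0.2063]
qvel [ 0.0001 -0.0004 -0.0002  0.0003  0.0008 -0.0008]
effort [-3.20000e-03 -4.33864e+01 -3.41854e+01  7.00000e-02  3.85000e-02
 -1.00000e-04]
position [ 0.2258 -0.5282  0.2378]
tcp_rot [-9.000e-04  9.797e-01  2.005e-01  0.000e+00]
contact_force [ 0.4133  0.1456 -0.6536]
torque [-0.0306 -0.0149  0.0153]
width 0.0882
0.0187
scene {'fx': 449.8854, 'fy': 449.8854, 'cx': 258.5967, 'cy': 182.5502, 'eye': [0.02, 0.6832, 0.8553], 'rotation': [0.1354, -0.3151, 0.8615, -0.3744], 'shot': 1}
bottle [([176.0, 271.0], 0.67), ([154.0, 263.0], 0.33)]
bottle_mark [([180.0, 271.0], 0.91)]
reader [([153.0, 258.0], 0.94)]
tray [([254.0, 206.0], 0.87)]
tray_grip [([257.0, 205.0], 0.75)]
ball_center [([270.0, 200.0], 0.6)]
light_plate [([350.0, 166.0], 0.49), ([256.0, 144.0], 0.43)]
vial_dark [([196.0, 168.0], 0.49)]
dropper [([257.0, 142.0], 0.68), ([179.0, 269.0], 0.37)]
bench_timer [([296.0, 149.0], 0.85)]
top {'fx': 365.3406, 'fy': 365.3406, 'cx': 257.7367, 'cy': 185.9935, 'eye': [0.5392, 0.021, 0.9858], 'rotation': [0.0221, -0.697, 0.7166, -0.0116], 'shot': 2}
bottle [([134.0, 214.0], 0.64), ([251.0, 197.0], 0.34)]
bottle_mark [([135.0, 215.0], 0.77), ([248.0, 196.0], 0.26)]
reader [([138.0, 183.0], 0.72), ([252.0, 195.0], 0.2)]
tray [([252.0, 196.0], 0.94), ([243.0, 127.0], 0.65)]
tray_grip [([248.0, 195.0], 0.61), ([135.0, 215.0], 0.24)]
ball_center [([249.0, 196.0], 0.43)]
light_plate [([365.0, 246.0], 0.88)]
vial_dark [([244.0, 127.0], 0.5)]
dropper [([316.0, 145.0], 0.68)]
bench_timer [([349.0, 172.0], 0.56)]
wrist {'fx': 297.3186, 'fy': 297.3186, 'cx': 251.8539, 'cy': 189.0834, 'T_tool_cam': [[0.0007, -0.9474, -0.3199, 0.0848], [1.0, 0.0007, 0.0002, -0.0007], [0.0001, -0.3199, 0.9474, -0.1452], [0.0, 0.0, 0.0, 1.0]], 'shot': 3}
bottle []
bottle_mark []
reader []
tray []
tray_grip []
ball_center []
light_plate []
vial_dark []
dropper []
bench_timer []
```

View pics/scene0.png

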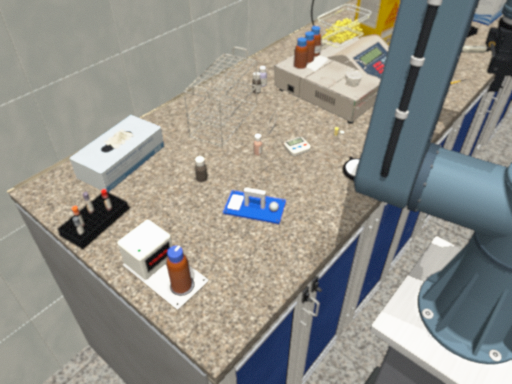

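View pics/top0.png

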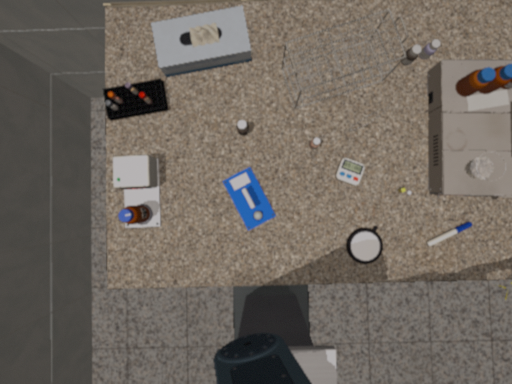

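Run:
```python
import cv2
a=cv2.imread("pics/top0.png");b=cv2.imread("pics/scene0.png")
cv2.imwrite("pics/t0b.png",cv2.resize(a[140:260,80:200],None,fx=5,fy=5,interpolation=cv2.INTER_CUBIC))
cv2.imwrite("pics/t0t.png",cv2.resize(a[150:240,195:315],None,fx=6,fy=6,interpolation=cv2.INTER_CUBIC))
cv2.imwrite("pics/s0b.png",cv2.resize(b[190:330,100:240],None,fx=4,fy=4,interpolation=cv2.INTER_CUBIC))
```

```text
(no output)
```

View pics/t0b.png

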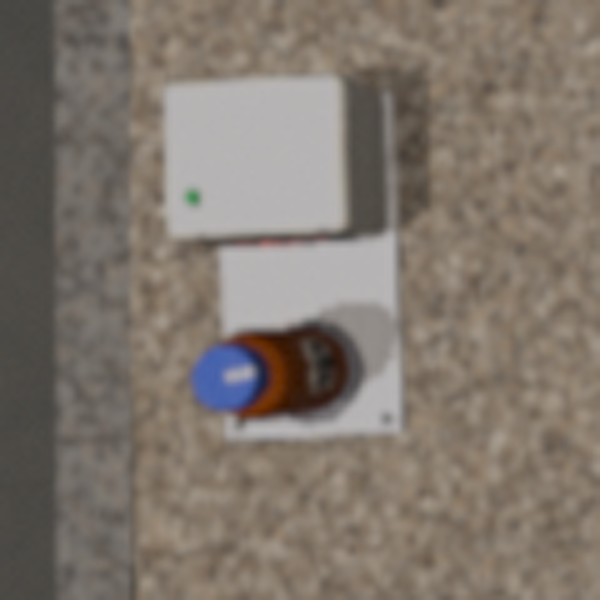

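View pics/s0b.png

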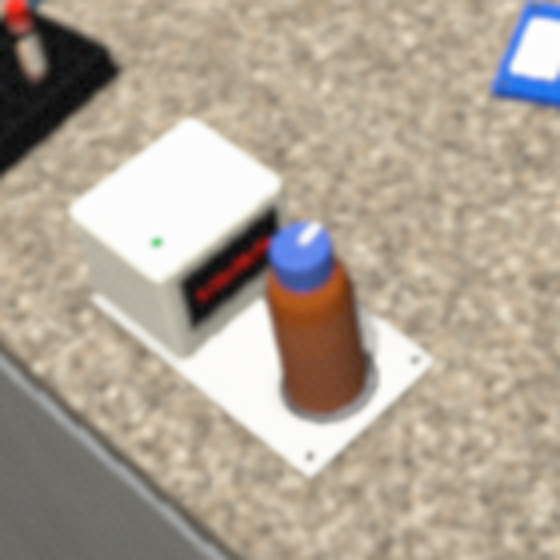

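View pics/t0t.png

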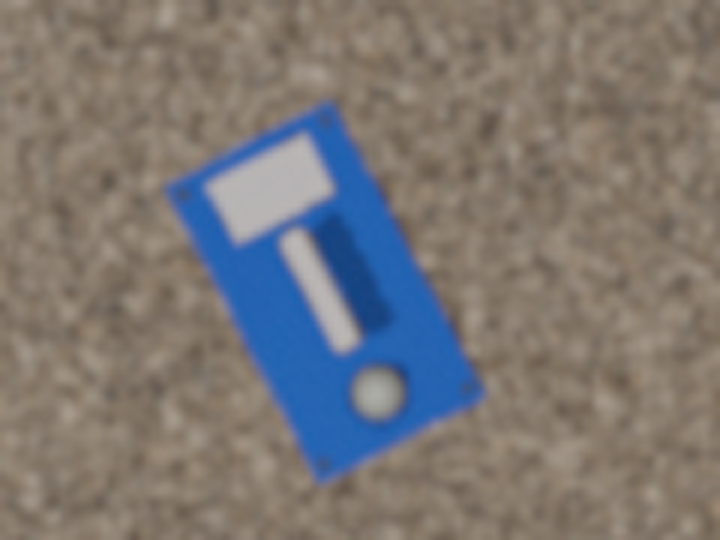

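```bash
cat >> look.py <<'E'
from scipy.spatial.transform import Rotation as R
from scipy.optimize import least_squares
def Rq(q): return R.from_quat([q[1],q[2],q[3],q[0]])
CAM={"scene":dict(f=449.8854,cx=258.5967,cy=182.5502,eye=[0.02,0.6832,0.8553],q=[0.1354,-0.3151,0.8615,-0.3744]),
"top":dict(f=365.3406,cx=257.7367,cy=185.9935,eye=[0.5392,0.021,0.9858],q=[0.0221,-0.697,0.7166,-0.0116])}
def ray(c,px):
    c=CAM[c];d=np.array([(px[0]-c["cx"])/c["f"],(px[1]-c["cy"])/c["f"],1]);return np.array(c["eye"]),Rq(c["q"]).apply(d)
def onz(c,px,z):
    e,d=ray(c,px);return e+d*(z-e[2])/d[2]
def proj(c,P):
    c=CAM[c];p=Rq(c["q"]).inv().apply(np.array(P)-c["eye"]);return np.array([c["f"]*p[0]/p[2]+c["cx"],c["f"]*p[1]/p[2]+c["cy"]])
def tri(a,b):
    A=np.zeros((3,3));v=np.zeros(3)
    for c,p in (("top",a),("scene",b)):
        e,d=ray(c,p);d/=np.linalg.norm(d);M=np.eye(3)-np.outer(d,d);A+=M;v+=M@e
    return np.linalg.solve(A,v)
def wray(pic,st,px):
    x=(px[0]-pic["cx"])/pic["fx"];y=(px[1]-pic["cy"])/pic["fy"];r=np.hypot(x,y);s=np.sin(r)/max(r,1e-9)
    d=np.array([x*s,y*s,np.cos(r)]);T=np.array(pic["T_tool_cam"]);W=Rq(st["tcp_rot"])
    return np.array(st["position"])+W.apply(T[:3,3]),W.apply(T[:3,:3]@d)
def wproj(pic,st,P):
    T=np.array(pic["T_tool_cam"]);W=Rq(st["tcp_rot"])
    p=W.inv().apply(np.array(P)-st["position"]);c=T[:3,:3].T@(p-T[:3,3])
    th=np.arctan2(np.hypot(c[0],c[1]),c[2]);k=th/max(np.hypot(c[0],c[1]),1e-9)
    return np.array([pic["cx"]+pic["fx"]*k*c[0],pic["cy"]+pic["fy"]*k*c[1]])
def won(pic,st,px,z):
    e,d=wray(pic,st,px);return e+d*(z-e[2])/d[2]
E
python3 - <<'E'
from look import *
np.set_printoptions(precision=4,suppress=True)
C=lambda x,y,s,ox,oy:((x+.5)/s-.5+ox,(y+.5)/s-.5+oy)
T=lambda x,y:C(x,y,5,80,140); S=lambda x,y:C(x,y,4,100,190); TT=lambda x,y:C(x,y,6,195,150)
print("plate top",[onz("top",T(*p),.004) for p in [(225,437),(402,432)]])
print("plate scene",[onz("scene",S(*p),.004) for p in [(308,475),(430,358),(95,298)]])
print("block top",[onz("top",T(*p),.084) for p in [(165,85),(343,77),(347,232),(172,238)]])
print("block scene",[onz("scene",S(*p),.084) for p in [(190,120),(280,187),(158,278),(72,212)]])
print("tri block",tri(T(347,232),S(280,187)),tri(T(172,238),S(158,278)))
print("cap",tri(T(227,377),S(300,238)),"line",onz("top",T(222,375),.126),onz("top",T(255,372),.126), onz("scene",S(301,238),.126),onz("scene",S(319,226),.126))
print("tray top",[onz("top",TT(*p),.008) for p in [(168,187),(330,103),(485,390),(320,482)]])
print("bar",onz("top",TT(293,235),.064),onz("top",TT(345,347),.064),"ball",onz("top",TT(378,392),.017))
print("light",onz("top",(365,246),.012), "vial",onz("top",(242,128),.04),"dropper",onz("top",(316,145),.04),"timer",onz("top",(351,172),.018))
E
```

```text
plate top [array([0.4858, 0.3962, 0.004 ]), array([0.486 , 0.3005, 0.004 ])]
plate scene [array([0.4852, 0.3987, 0.004 ]), array([0.4881, 0.304 , 0.004 ]), array([0.6657, 0.3999, 0.004 ])]
block top [array([0.666, 0.394, 0.084]), array([0.6674, 0.3047, 0.084 ]), array([0.59  , 0.3037, 0.084 ]), array([0.5894, 0.3912, 0.084 ])]
block scene [array([0.6653, 0.3128, 0.084 ]), array([0.588, 0.313, 0.084]), array([0.5901, 0.3968, 0.084 ]), array([0.6616, 0.3986, 0.084 ])]
tri block [0.5921 0.3079 0.0757] [0.5911 0.3943 0.08  ]
cap [0.5217 0.349  0.127 ] line [0.5217 0.3507 0.126 ] [0.5227 0.335  0.126 ] [0.5233 0.349  0.126 ] [0.522  0.3377 0.126 ]
tray top [array([0.6028, 0.1289, 0.008 ]), array([0.6384, 0.0554, 0.008 ]), array([ 0.5084, -0.0102,  0.008 ]), array([0.4696, 0.0643, 0.008 ])]
bar [0.5774 0.0705 0.064 ] [0.5297 0.0498 0.064 ] ball [0.5091 0.0373 0.017 ]
light [ 0.4196 -0.2435  0.012 ] vial [0.7373 0.0714 0.04  ] dropper [ 0.6869 -0.1199  0.04  ] timer [ 0.6157 -0.213   0.018 ]
```

```bash
cat > goal.py <<'E'
# usage: goal.py x y z yaw : prints tool-frame shift and turn from current pose to a tool-down pose
from look import *
g=[float(a) for a in sys.argv[1:5]]
s=manip.get_state();W=Rq(s["tcp_rot"])
G=R.from_euler('z',g[3],degrees=True)*R.from_euler('x',180,degrees=True)
x=W.apply([1,0,0]);print("t",round(s["time_s"],2),"pos",np.round(s["position"],4),"yaw",round(np.degrees(np.arctan2(x[1],x[0])),2),"tilt",round(np.degrees(np.arccos(-W.apply([0,0,1])[2])),2),"w",round(s["width"],4),"q",np.round(np.degrees(s["joint_pos"]),1))
print("shift",np.round(W.inv().apply(np.array(g[:3])-s["position"]),4),"turn",np.round((W.inv()*G).as_rotvec(degrees=True),2))
E
python3 goal.py .521 .35 .24 135
```

```text
t 1.65 pos [ 0.226  -0.5288  0.2387] yaw 23.14 tilt 0.0 w 0.088 q [-78.7  10.4  92.1   0.   77.6 -11.8]
shift [ 0.6166 -0.6922 -0.0013] turn [   0.     -0.   -111.86]
```

```bash
python3 -m creep '0.033 -0.036 0 0 0 -6 1; 0.066 -0.072 0 0 0 -12 1; 0.1 -0.11 0 0 0 -18 1; 0.133 -0.146 0 0 0 -24 1; 0.166 -0.182 0 0 0 -30 1'; python3 goal.py .521 .35 .24 135
```

```text
time_s: 2.15
position: [0.3073, -0.2944, 0.2388]
tcp_rot: [0.0, 0.894, 0.449, 0.0]
contact_force: [1.8, 0.5, 0.8]
width: 0.0885
t 2.15 pos [ 0.3073 -0.2944  0.2388] yaw 53.34 tilt 0.03 w 0.0885 q [-59.8  -9.9 112.4   0.   77.5 -23.2]
shift [ 0.6445 -0.2133 -0.0013] turn [ 3.000e-02  2.000e-02 -8.166e+01]
```

```bash
python3 -m creep '0.046 -0.015 0 0 0 -6 1; 0.092 -0.03 0 0 0 -12 1; 0.138 -0.045 0 0 0 -18 1; 0.184 -0.06 0 0 0 -24 1; 0.23 -0.076 0 0 0 -30 1'; python3 goal.py .521 .35 .24 135
```

```text
time_s: 2.65
position: [0.3846, -0.0648, 0.2392]
tcp_rot: [0.001, 0.747, 0.665, 0.0]
contact_force: [0.7, 0.2, 0.0]
width: 0.0882
t 2.65 pos [ 0.3846 -0.0648  0.2392] yaw 83.36 tilt 0.1 w 0.0882 q [-27.1 -15.4 116.7   0.   78.5 -20.5]
shift [ 0.4278  0.0874 -0.0009] turn [  0.07   0.07 -51.64]
```

Run:
```python
from look import *
s=manip.get_state();p=read_camera("wrist");cv2.imwrite("pics/w1.png",p["color"][:,:,::-1])
print(s["time_s"],s["position"],s["tcp_rot"])
for t in ["tray","tray_grip","ball_center","bottle","reader"]: print(t,[(np.round(d["xy"]).tolist(),round(d["conf"],2)) for d in recognise(t,p)[:2]])
```

```text
2.65 [ 0.38464214 -0.06480715  0.23922295] [7.88574603e-04 7.46898874e-01 6.64937100e-01 3.21780829e-04]
tray [([365.0, 52.0], 0.59)]
tray_grip [([366.0, 55.0], 0.62)]
ball_center [([339.0, 71.0], 0.77)]
bottle []
reader []
```

View pics/w1.png

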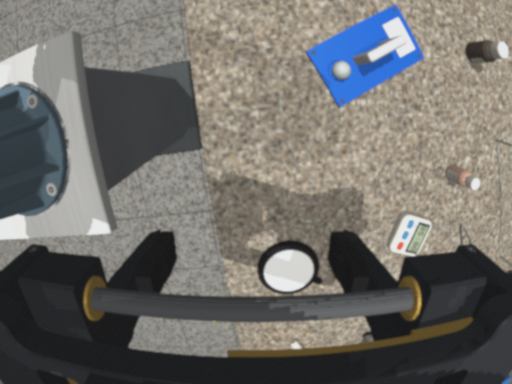

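```bash
python3 - <<'E'
from look import *
np.set_printoptions(precision=4,suppress=True)
p=read_camera("wrist");s=manip.get_state()
for n,px,z in [("c1",(308,52),.008),("c2",(397,6),.008),("c3",(423,58),.008),("c4",(341,106),.008),("ball",(341,70),.017),("bar0",(363,60),.058),("bar1",(406,40),.062),("light",(289,269),.012)]:
    print(n,won(p,s,px,z))
E
python3 -m creep '0.046 0.01 0 0 0 -6 1; 0.092 0.02 0 0 0 -12 1; 0.138 0.03 0 0 0 -18 1; 0.184 0.039 0 0 0 -24 1; 0.23 0.048 0 0 0 -30 1'; python3 goal.py .521 .35 .24 135
```

```text
c1 [0.4711 0.0604 0.008 ]
c2 [0.6049 0.1241 0.008 ]
c3 [0.6373 0.0508 0.008 ]
c4 [ 0.5072 -0.0119  0.008 ]
ball [0.5088 0.0344 0.017 ]
bar0 [0.5237 0.0429 0.058 ]
bar1 [0.5807 0.0669 0.062 ]
light [ 0.4198 -0.241   0.012 ]
time_s: 3.5
position: [0.4606, 0.1557, 0.2387]
tcp_rot: [0.0, 0.551, 0.834, -0.0]
contact_force: [0.3, 0.0, 0.8]
width: 0.0883
t 3.5 pos [0.4606 0.1557 0.2387] yaw 113.12 tilt 0.03 w 0.0883 q [  4.7  -1.2 104.5  -0.   76.7 -18.4]
shift [ 0.1549  0.1318 -0.0013] turn [ 1.000e-02  3.000e-02 -2.188e+01]
```

```bash
python3 -m creep '0.035 0.03 0 0 0 -5 1; 0.07 0.06 0 0 0 -10 1; 0.105 0.09 0 0 0 -15 1; 0.14 0.12 0 0 0 -20 1; 0.155 0.132 0 0 0 -22 1';python3 goal.py .521 .35 .24 135;  python3 - <<'E'
from look import *
s=manip.get_state();p=read_camera("wrist");cv2.imwrite("pics/w2.png",p["color"][:,:,::-1])
for t in ["bottle","reader","bottle_mark"]: print(t,[(np.round(d["xy"]).tolist(),round(d["conf"],2)) for d in recognise(t,p)[:2]])
s=manip.get_state()
print("spot pred",wproj(p,s,[.521,.35,.004]),"cap pred",wproj(p,s,[.521,.35,.126]))
E
```

```text
time_s: 4.0
position: [0.5219, 0.3514, 0.2381]
tcp_rot: [-0.0, 0.381, 0.924, 0.0]
contact_force: [-0.1, 0.4, 0.6]
width: 0.0882
t 4.0 pos [0.5219 0.3514 0.2381] yaw 135.17 tilt 0.03 w 0.0882 q [ 23.1  17.2  83.9   0.   78.9 -22. ]
shift [-0.0003 -0.0016 -0.0019] turn [ 0.02 -0.03  0.17]
bottle []
reader [([294.0, 198.0], 0.91)]
bottle_mark [([291.0, 198.0], 0.66), ([250.0, 171.0], 0.55)]
spot pred [252.07442638 156.22868427] cap pred [251.88807847 184.831207  ]
```

View pics/w2.png

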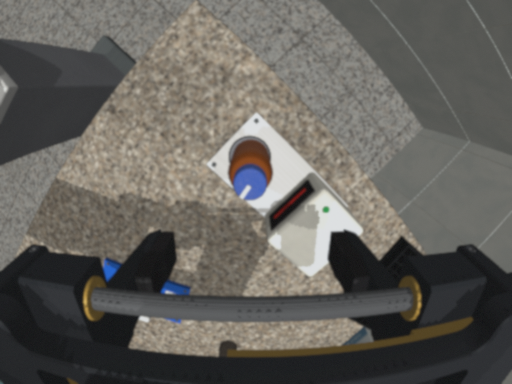

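Run:
```python
from look import *
np.set_printoptions(precision=4,suppress=True)
s=manip.get_state();p=read_camera("wrist");a=p["color"][:,:,::-1]
cv2.imwrite("pics/w3.png",cv2.resize(a[105:285,195:375],None,fx=4,fy=4,interpolation=cv2.INTER_CUBIC)[:600])
hsv=cv2.cvtColor(a,cv2.COLOR_BGR2HSV);m=cv2.inRange(hsv,(105,100,80),(130,255,255));m[:120]=0;m[220:]=0;m[:,:200]=0;m[:,320:]=0
ys,xs=np.nonzero(m);print("cap px",xs.min(),xs.max(),ys.min(),ys.max())
```

```text
cap px 237 269 164 197
```

View pics/w3.png

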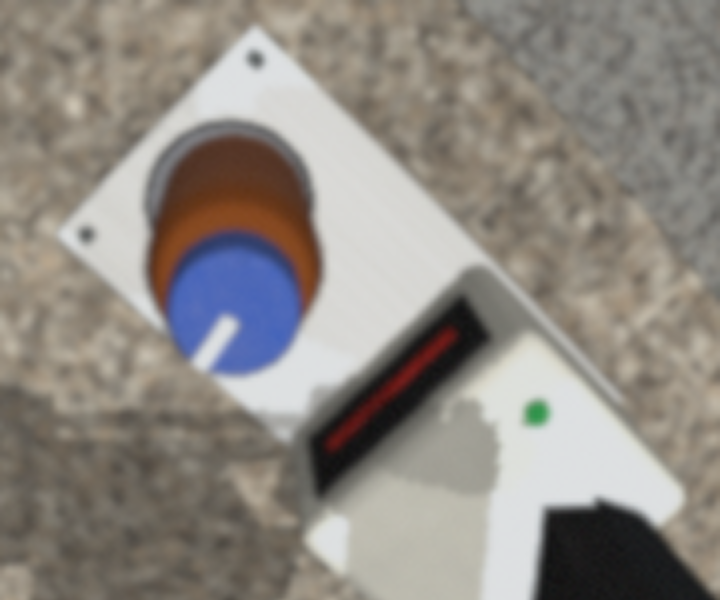

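Run:
```python
from look import *
np.set_printoptions(precision=4,suppress=True)
p=read_camera("wrist");s=manip.get_state()
c=lambda x,y:((x+.5)/4-.5+195,(y+.5)/4-.5+105)
for n,(x,y),z in [("cap",(234,310),.126),("l0",(232,322),.126),("l1",(203,364),.126),("pa",(255,28),.004),("pb",(60,235),.004),("holeA",(256,59),.004),("holeB",(87,235),.004),("spotback",(232,121),.004),("spotL",(146,195),.004),("spotR",(313,195),.004),("botback",(233,135),.004)]:
    print(n,won(p,s,c(x,y),z))
W=[won(p,s,c(x,y),.06) for x,y in [(313,440),(465,300)]];print("win",W)
```

```text
cap [0.5199 0.3524 0.126 ]
l0 [0.5216 0.35   0.126 ]
l1 [0.524  0.3381 0.126 ]
pa [0.4854 0.3966 0.004 ]
pb [0.4879 0.3035 0.004 ]
holeA [0.4927 0.3899 0.004 ]
holeB [0.4943 0.3099 0.004 ]
spotback [0.5015 0.3703 0.004 ]
spotL [0.4989 0.3333 0.004 ]
spotR [0.5373 0.3718 0.004 ]
botback [0.505  0.3673 0.004 ]
win [array([0.5797, 0.3261, 0.06  ]), array([0.5793, 0.3872, 0.06  ])]
```

```bash
python3 -m creep '0 -0.001 0.04 0 0 0 1; 0 -0.001 0.08 0 0 0 1; 0 -0.001 0.115 0 0 0 1; 0 -0.001 0.145 0 0 0 1; 0 -0.001 0.157 0 0 0 1'; python3 goal.py .521 .3505 .082 135
python3 - <<'E'
from look import *
p=read_camera("scene");cv2.imwrite("pics/s2.png",cv2.resize(p["color"][150:330,60:300,::-1],None,fx=3,fy=3,interpolation=cv2.INTER_CUBIC))
E
```

```text
time_s: 4.8
position: [0.5175, 0.3472, 0.0787]
tcp_rot: [-0.002, 0.383, 0.924, -0.002]
contact_force: [-0.1, -0.3, 0.3]
width: 0.0881
t 4.8 pos [0.5175 0.3472 0.0787] yaw 134.99 tilt 0.3 w 0.0881 q [ 23.   26.8  90.9  -0.   62.7 -22. ]
shift [-0.0001  0.0048 -0.0033] turn [-0.28 -0.1  -0.01]
```

View pics/s2.png

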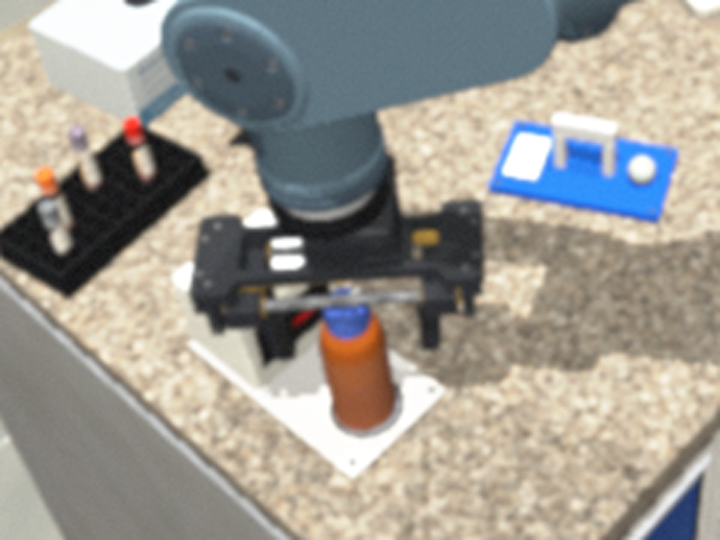

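```bash
python3 goal.py .521 .3505 .082 135
```

```text
t 4.85 pos [0.5174 0.3474 0.0782] yaw 135.0 tilt 0.32 w 0.0881 q [ 23.   26.8  90.8  -0.   62.6 -22. ]
shift [-0.0003  0.0047 -0.0038] turn [-0.3  -0.11  0.  ]
```

```bash
python3 -m creep '0 0 0 0 0 0 1; 0 0 0 0 0 0 1'; python3 goal.py .521 .3505 .082 135
```

```text
time_s: 5.05
position: [0.5207, 0.3499, 0.0839]
tcp_rot: [0.001, 0.382, 0.924, 0.001]
contact_force: [0.5, 0.1, 0.4]
width: 0.0883
t 5.05 pos [0.5207 0.3499 0.0839] yaw 135.09 tilt 0.19 w 0.0883 q [ 23.1  26.5  90.5  -0.   62.8 -22. ]
shift [0.0002 0.0007 0.0019] turn [0.18 0.07 0.09]
```

Settling wobble only; now centred. Close.

```bash
python3 -m creep '0 0 0 0 0 0 0; 0 0 0 0 0 0 0; 0 0 0 0 0 0 0; 0 0 0 0 0 0 0; 0 0 0 0 0 0 0'; python3 goal.py .521 .3505 .082 135
```

```text
time_s: 5.55
position: [0.5192, 0.3498, 0.0818]
tcp_rot: [0.0, 0.382, 0.924, 0.0]
contact_force: [-0.7, 0.5, 0.0]
width: 0.0498
t 5.55 pos [0.5192 0.3498 0.0818] yaw 135.14 tilt 0.01 w 0.0498 q [ 23.1  26.7  90.6  -0.   62.7 -22. ]
shift [-0.0008  0.0018 -0.0002] turn [0.01 0.   0.14]
```

```bash
python3 -m creep '0 0 0 0 0 0 0; 0 0 0 0 0 0 0; 0 0 0 0 0 0 0'; python3 goal.py .521 .3505 .082 135
```

```text
time_s: 5.85
position: [0.5193, 0.3498, 0.0818]
tcp_rot: [0.0, 0.382, 0.924, 0.0]
contact_force: [0.5, 0.1, 2.0]
width: 0.0471
t 5.85 pos [0.5193 0.3498 0.0818] yaw 135.14 tilt 0.01 w 0.0471 q [ 23.1  26.7  90.6   0.   62.7 -22. ]
shift [-0.0008  0.0017 -0.0002] turn [0.01 0.   0.14]
```

```bash
python3 -m creep '0 0 0 0 0 -4 0; 0 0 0 0 0 -11 0; 0 0 0 0 0 -18 0; 0 0 0 0 0 -25 0; 0 0 0 0 0 -30 0'; python3 -m creep '0 0 0 0 0 -7 0; 0 0 0 0 0 -14 0; 0 0 0 0 0 -21 0; 0 0 0 0 0 -26 0; 0 0 0 0 0 -30 0'; python3 -m creep '0 0 0 0 0 -7 0; 0 0 0 0 0 -14 0; 0 0 0 0 0 -21 0; 0 0 0 0 0 -24 0; 0 0 0 0 0 -26 0'; python3 -m creep '0 0 0 0 0 0 0; 0 0 0 0 0 0 0';python3 goal.py .521 .3505 .082 221
python3 - <<'E'
from look import *
for n in ["scene","top"]:
    p=read_camera(n);cv2.imwrite(f"pics/{n}3.png",cv2.resize(p["color"][150:330,60:300,::-1],None,fx=3,fy=3,interpolation=cv2.INTER_CUBIC))
E
```

```text
time_s: 6.35
position: [0.5187, 0.3495, 0.0818]
tcp_rot: [-0.001, 0.127, 0.992, -0.0]
contact_force: [-1.8, -1.0, 2.9]
width: 0.0468
time_s: 6.85
position: [0.519, 0.3493, 0.0818]
tcp_rot: [-0.0, -0.133, 0.991, -0.0]
contact_force: [0.3, -1.9, 2.0]
width: 0.0469
time_s: 7.35
position: [0.5192, 0.3493, 0.0818]
tcp_rot: [-0.0, -0.352, 0.936, -0.0]
contact_force: [-0.5, -2.0, 1.4]
width: 0.0467
time_s: 7.55
position: [0.5193, 0.3495, 0.0818]
tcp_rot: [-0.0, -0.351, 0.936, -0.0]
contact_force: [-0.3, -1.7, 1.9]
width: 0.0469
t 7.55 pos [0.5193 0.3495 0.0818] yaw -138.92 tilt 0.02 w 0.0469 q [  23.1   26.7   90.6   -0.    62.7 -108. ]
shift [-0.002  -0.0004 -0.0002] turn [-0.02 -0.01  0.08]
```

View pics/scene3.png

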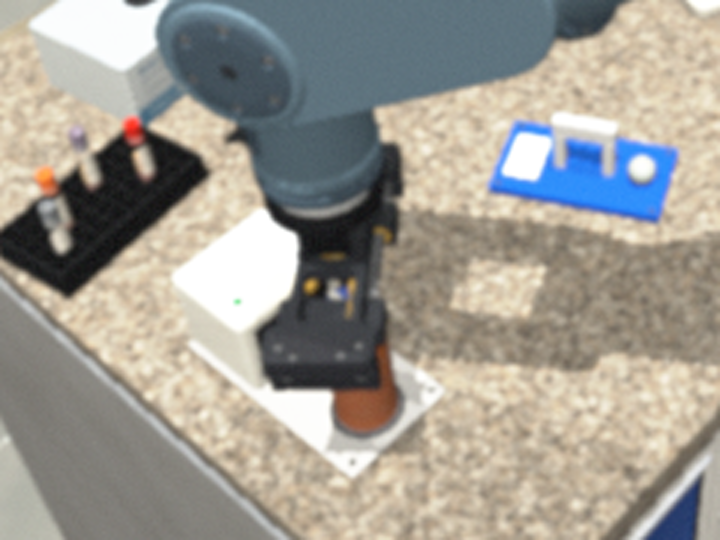

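```bash
python3 -m creep '0 0 0 0 0 0 1; 0 0 0 0 0 0 1; 0 0 0 0 0 0 1; 0 0 0 0 0 0 1; 0 0 0 0 0 0 1'; python3 -m creep '0 0 -0.02 0 0 0 1; 0 0 -0.05 0 0 0 1; 0 0 -0.09 0 0 0 1; 0 0 -0.13 0 0 0 1; 0 0 -0.16 0 0 0 1';python3 -m creep '0 0 0 0 0 0 1;0 0 0 0 0 0 1'
python3 - <<'E'
from look import *
p=read_camera("wrist");s=manip.get_state();np.save("/tmp/a.npy",p["color"]);a=p["color"][:,:,::-1]
x,y=wproj(p,s,[.53,.35,.1]);print(x,y);x0=int(x)-75;y0=max(0,int(y)-75);print(x0,y0)
cv2.imwrite("pics/w4.png",cv2.resize(a[y0:y0+150,x0:x0+150],None,fx=4,fy=4,interpolation=cv2.INTER_CUBIC))
for n in ["scene","top"]:
    p=read_camera(n);cv2.imwrite(f"pics/{n}4.png",cv2.resize(p["color"][150:330,60:300,::-1],None,fx=3,fy=3,interpolation=cv2.INTER_CUBIC))
E
```

```text
time_s: 8.15
position: [0.5191, 0.3498, 0.0816]
tcp_rot: [-0.0, -0.351, 0.936, 0.0]
contact_force: [-0.4, 0.1, -0.3]
width: 0.0847
time_s: 8.65
position: [0.5197, 0.3501, 0.2447]
tcp_rot: [0.001, -0.351, 0.936, 0.0]
contact_force: [0.9, 0.6, -0.1]
width: 0.0879
time_s: 8.85
position: [0.5194, 0.3499, 0.2422]
tcp_rot: [0.001, -0.351, 0.936, 0.0]
contact_force: [0.0, 0.5, -1.9]
width: 0.0883
244.4233360940432 184.06587113421514
169 109
```

View pics/w4.png

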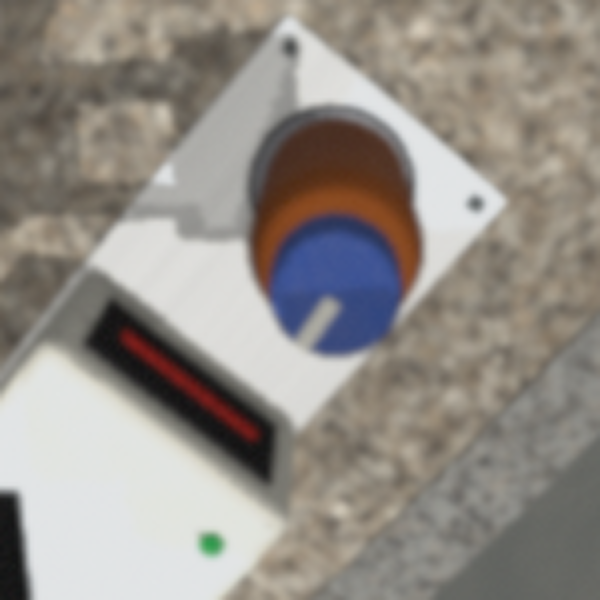

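View pics/scene4.png

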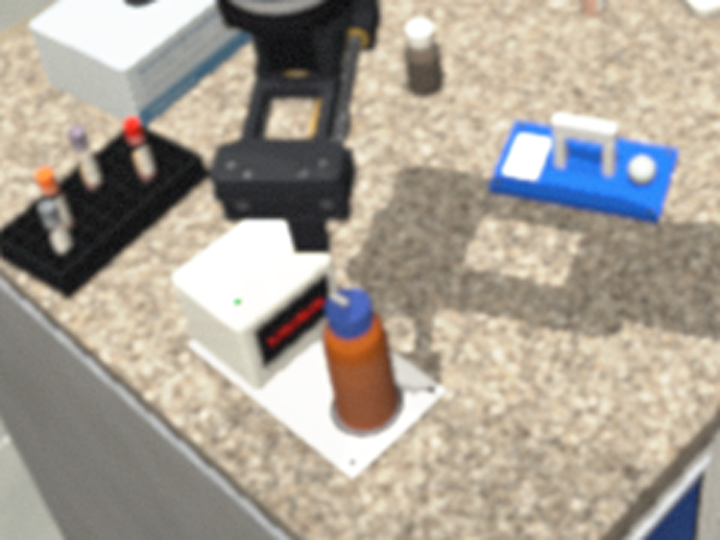

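View pics/top4.png

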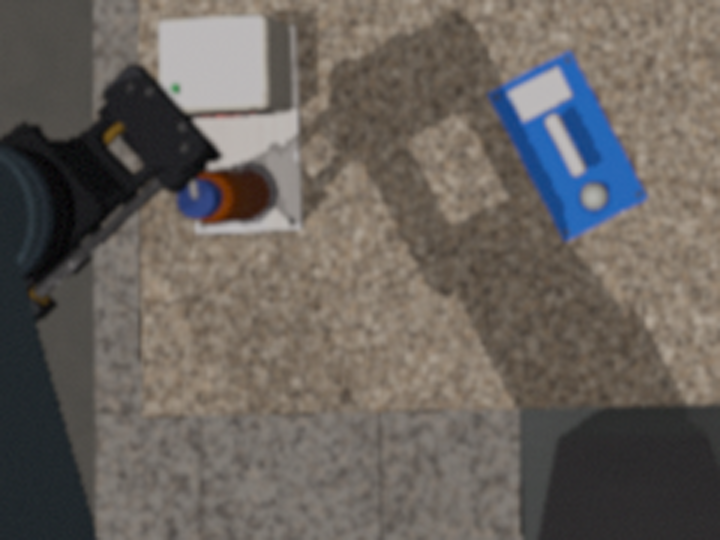

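Run:
```python
from look import *
np.set_printoptions(precision=4,suppress=True)
p=read_camera("wrist");s=manip.get_state()
c=lambda x,y:((x+.5)/4-.5+169,(y+.5)/4-.5+109)
A=lambda a,b:np.degrees(np.arctan2(*(b-a)[[1,0]]))
W=lambda x,y,z:won(p,s,c(x,y),z)
l0,l1=W(333,298,.126),W(303,343,.126)
print("cap",W(339,288,.126),"line",l0,l1,A(l0,l1),"cap->end",A(W(339,288,.126),l1))
print("plate edge yaw",A(W(505,205,.004),W(295,428,.004)),A(W(290,18,.004),W(15,365,.004)), "front edge-90",A(W(505,205,.004),W(290,18,.004))+90,"holes",A(W(475,204,.004),W(290,47,.004))+90)
t=lambda x,y,z:onz("top",((x+.5)/3-.5+60,(y+.5)/3-.5+150),z)
print("top line",A(t(199,200,.126),t(192,183,.126)),t(199,200,.126))
u=lambda x,y,z:onz("scene",((x+.5)/3-.5+60,(y+.5)/3-.5+150),z)
print("scene line",A(u(347,304,.126),u(334,291,.126)),u(347,304,.126))
print("corners",W(505,205,.004),W(290,18,.004))
for yaw in (-15,0,15):
  print(yaw,[ (wproj(p,s,[.5195+r*np.cos(np.radians(yaw)),.35+r*np.sin(np.radians(yaw)),.126])-[169,109])*4 for r in (0,.016)])
```

```text
cap [0.5147 0.3486 0.126 ] line [0.5174 0.3491 0.126 ] [0.5301 0.351  0.126 ] 8.677938702762784 cap->end 9.14866812008778
plate edge yaw -0.14975213606906657 1.454027218864733 front edge-90 0.2520263919148391 holes 0.7759064699624787
top line 21.82543462521606 [0.5175 0.346  0.126 ]
scene line -6.945838742817821 [0.5189 0.3516 0.126 ]
corners [0.4841 0.3957 0.004 ] [0.4845 0.3025 0.004 ]
-15 [array([328.2965, 305.731 ]), array([270.8317, 342.4755])]
0 [array([328.2965, 305.731 ]), array([282.9316, 355.2243])]
15 [array([328.2965, 305.731 ]), array([298.0014, 364.5786])]
```

```bash
python3 -m creep '0 0 0.04 0 0 0 1; 0 0 0.075 0 0 0 1; 0 0 0.09 0 0 0 1; 0 0 0.09 0 0 0 1; 0 0 0.09 0 0 0 1';  python3 - <<'E'
from look import *
p=read_camera("wrist");s=manip.get_state();a=p["color"][:,:,::-1]
print(s["position"]);cv2.imwrite("/tmp/a.png",a)
x,y=wproj(p,s,[.53,.35,.1]);print(x,y);x0=int(x)-75;y0=max(0,int(y)-75);print(x0,y0)
cv2.imwrite("pics/w5.png",cv2.resize(a[y0:y0+150,x0:x0+150],None,fx=4,fy=4,interpolation=cv2.INTER_CUBIC))
E
```

```text
time_s: 9.55
position: [0.5196, 0.3499, 0.1523]
tcp_rot: [0.0, -0.351, 0.936, 0.0]
contact_force: [0.3, -0.2, 0.6]
width: 0.0883
[0.52023675 0.35017707 0.1533519 ]
242.53759053798186 217.69890413924622
167 142
```

View pics/w5.png

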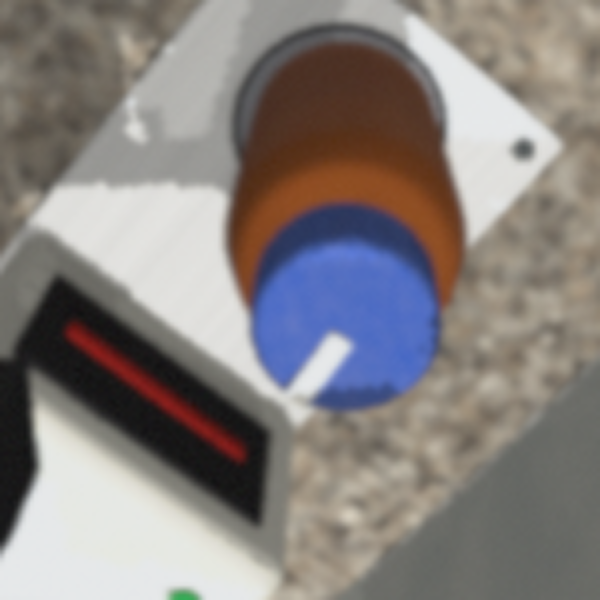

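Run:
```python
from look import *
np.set_printoptions(precision=4,suppress=True)
p=read_camera("wrist");s=manip.get_state();a=p["color"]
c=lambda x,y:((x+.5)/4-.5+167,(y+.5)/4-.5+142)
A=lambda a,b:np.degrees(np.arctan2(*(b-a)[[1,0]]))
W=lambda x,y,z:won(p,s,c(x,y),z)
hsv=cv2.cvtColor(a,cv2.COLOR_RGB2HSV)
blue=cv2.inRange(hsv,(105,90,120),(130,255,255))
cn=max(cv2.findContours(blue[142:292,200:317].copy(),cv2.RETR_EXTERNAL,cv2.CHAIN_APPROX_NONE)[0],key=cv2.contourArea)
h=cv2.convexHull(cn);mask=np.zeros((150,117),np.uint8);cv2.fillConvexPoly(mask,h,1)
sub=a[142:292,200:317];wh=(cv2.inRange(hsv[142:292,200:317],(0,0,170),(179,70,255))>0)&(mask>0)
ys,xs=np.nonzero(wh);print(len(xs))
P=np.array([won(p,s,(x+200,y+142),.126) for x,y in zip(xs,ys)]);m=P.mean(0)
vx,vy,_,_=cv2.fitLine(P[:,:2].astype(np.float32),cv2.DIST_L2,0,.01,.01).ravel();print("mean",m,"dir",np.degrees(np.arctan2(vy,vx)), "ext",np.ptp(P,axis=0))
print("manual",A(W(345,337,.126),W(297,397,.126)),W(345,337,.126),W(297,397,.126))
H=np.array([won(p,s,(x+200,y+142),.126) for x,y in h[:,0]]);print("blue hull circle",cv2.minEnclosingCircle(H[:,:2].astype(np.float32)))
print("plate",A(W(562,145,.004),W(470,245,.004)),"red bar normal",A(W(70,332,.06),W(240,455,.06))-90)
```

```text
131
mean [0.5264 0.3517 0.126 ] dir 4.4988656 ext [0.0126 0.0126 0.    ]
manual 5.64873024019073 [0.521 0.352 0.126] [0.5345 0.3533 0.126 ]
blue hull circle ((0.5180266499519348, 0.3500978946685791), 0.015171903185546398)
plate 1.3401282904837593 red bar normal 1.1622373212544943
```

```bash
python3 -m creep '0 0 -0.04 0 0 0 1; 0 0 -0.08 0 0 0 1; 0 0 -0.09 0 0 0 1';  python3 goal.py .555 .058 .24 205.5
```

```text
time_s: 9.95
position: [0.5222, 0.3511, 0.2495]
tcp_rot: [0.006, -0.351, 0.936, 0.0]
contact_force: [0.3, -0.5, 0.1]
width: 0.088
t 9.95 pos [0.5222 0.3511 0.2495] yaw -138.85 tilt 0.66 w 0.088 q [  23.1   16.2   83.7    0.    79.4 -108. ]
shift [ 0.1682 -0.2423  0.0085] turn [-0.11  0.66 15.64]
```

```bash
python3 -m creep '0.025 -0.036 0 0 0 3 1; 0.053 -0.076 0 0 0 6 1; 0.08 -0.116 0 0 0 9 1; 0.108 -0.156 0 0 0 12 1; 0.135 -0.195 0 0 0 15 1'; python3 -m creep '0.017 -0.03 0 0 0 0 1; 0.03 -0.048 0 0 0 0 1; 0.03 -0.048 0 0 0 0 1;0.03 -0.048 0 0 0 0 1'; python3 goal.py .555 .058 .24 205.5
python3 - <<'E'
from look import *
p=read_camera("wrist");s=manip.get_state();a=p["color"][:,:,::-1]
cv2.imwrite("/tmp/a.png",a)
x,y=wproj(p,s,[.555,.058,.03]);x0=int(x)-100;y0=max(0,int(y)-75);print(x0,y0)
cv2.imwrite("pics/w6.png",cv2.resize(a[y0:y0+150,x0:x0+200],None,fx=4,fy=4,interpolation=cv2.INTER_CUBIC))
E
```

```text
time_s: 10.45
position: [0.5462, 0.1122, 0.243]
tcp_rot: [0.001, -0.225, 0.974, -0.0]
contact_force: [0.5, -0.3, -0.4]
width: 0.0877
time_s: 10.85
position: [0.5404, 0.0578, 0.2425]
tcp_rot: [0.001, -0.226, 0.974, -0.0]
contact_force: [-0.9, 1.1, -0.4]
width: 0.0878
t 10.85 pos [0.5404 0.0578 0.2425] yaw -153.94 tilt 0.1 w 0.0878 q [  -6.4    6.1   96.5    0.    77.4 -122.5]
shift [-0.0132 -0.0062  0.0026] turn [-0.02  0.09  0.56]
145 94
```

View pics/w6.png

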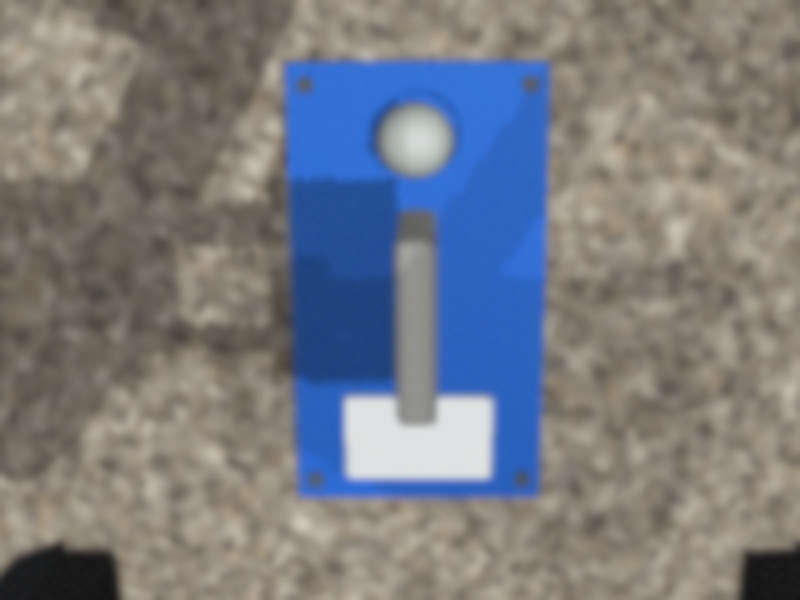

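```bash
python3 - <<'E'
from look import *
np.set_printoptions(precision=4,suppress=True)
p=read_camera("wrist");s=manip.get_state()
W=lambda x,y,z:won(p,s,((x+.5)/4-.5+145,(y+.5)/4-.5+94),z)
A=lambda a,b:np.degrees(np.arctan2(*(b-a)[[1,0]]))
C=[W(285,62,.008),W(550,62,.008),W(540,497,.008),W(298,497,.008)]
print("ctr",np.mean(C,0),"yaws",A(C[0],C[3]),A(C[1],C[2]),"lens",np.linalg.norm(C[0]-C[3]),np.linalg.norm(C[0]-C[1]))
b0,b1=W(416,240,.064),W(416,423,.064);print("bar",b0,b1,(b0+b1)/2,A(b0,b1),np.linalg.norm(b0-b1),"ball",W(415,140,.017))
E
python3 goal.py .555 .058 .24 205.5
```

```text
ctr [0.554  0.0623 0.008 ] yaws 26.127987366192123 26.444149077935982 lens 0.1496560131540299 0.08397537927707481
bar [0.5287 0.0498 0.064 ] [0.5773 0.0735 0.064 ] [0.553  0.0617 0.064 ] 26.047273544089514 0.05410096887537181 ball [0.5091 0.0393 0.017 ]
t 10.95 pos [0.5403 0.0588 0.2422] yaw -153.81 tilt 0.06 w 0.0878 q [  -6.3    6.1   96.5    0.    77.4 -122.5]
shift [-0.0129 -0.0072  0.0022] turn [-0.01  0.06  0.69]
```

```bash
python3 goal.py .554 .061 .036 206.1;python3 -m creep '-0.013 -0.008 0 0 0 0 1; -0.013 -0.008 0.03 0 0 0 1; -0.013 -0.008 0.07 0 0 0 1; -0.013 -0.008 0.1 0 0 0 1; -0.013 -0.008 0.11 0 0 0 1';python3 -m creep '0 0 0 0 0 0 1;0 0 0 0 0 0 1'; python3 goal.py .554 .061 .036 206.1
python3 - <<'E'
from look import *
p=read_camera("wrist");cv2.imwrite("pics/w7.png",p["color"][:,:,::-1])
E
```

```text
t 10.95 pos [0.5403 0.0588 0.2422] yaw -153.81 tilt 0.06 w 0.0878 q [  -6.3    6.1   96.5    0.    77.4 -122.5]
shift [-0.0131 -0.004   0.2062] turn [-0.01  0.06  0.09]
time_s: 11.45
position: [0.5529, 0.058, 0.1282]
tcp_rot: [-0.003, -0.227, 0.974, 0.001]
contact_force: [-1.2, -0.0, -0.8]
width: 0.0885
time_s: 11.65
position: [0.5562, 0.0568, 0.1332]
tcp_rot: [0.001, -0.227, 0.974, -0.0]
contact_force: [0.3, -0.2, -0.1]
width: 0.088
t 11.65 pos [0.5562 0.0568 0.1332] yaw -153.81 tilt 0.12 w 0.088 q [  -6.3   15.    99.6    0.    65.3 -122.5]
shift [0.0003 0.0049 0.0972] turn [-0.06  0.1   0.09]
```

View pics/w7.png

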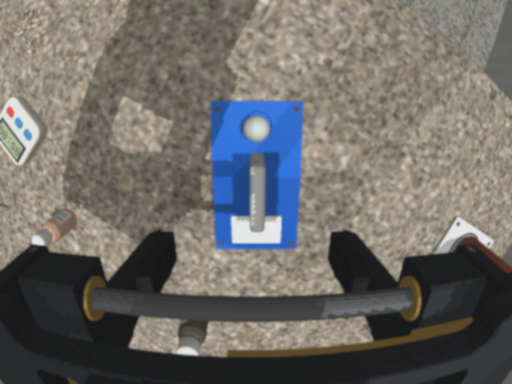

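```bash
python3 -m creep '0 0.004 0.03 0 0 0 1; 0 0.004 0.06 0 0 0 1; 0 0.004 0.085 0 0 0 1; 0 0.004 0.096 0 0 0 1; 0 0.004 0.096 0 0 0 1';python3 -m creep '0 0 0 0 0 0 1;0 0 0 0 0 0 1'; python3 goal.py .554 .061 .036 206.1
python3 - <<'E'
from look import *
p=read_camera("wrist");cv2.imwrite("pics/w8.png",p["color"][:,:,::-1])
E
```

```text
time_s: 12.2
position: [0.5533, 0.0599, 0.0356]
tcp_rot: [-0.0, -0.226, 0.974, 0.0]
contact_force: [0.3, 0.2, -0.6]
width: 0.0879
time_s: 12.4
position: [0.555, 0.0598, 0.0376]
tcp_rot: [0.002, -0.226, 0.974, -0.001]
contact_force: [0.0, -0.6, 0.8]
width: 0.0876
t 12.4 pos [0.555  0.0598 0.0376] yaw -153.86 tilt 0.19 w 0.0876 q [  -6.    23.3  101.9   -0.    54.6 -122.2]
shift [0.0004 0.0016 0.0016] turn [-0.1   0.16  0.04]
```

View pics/w8.png

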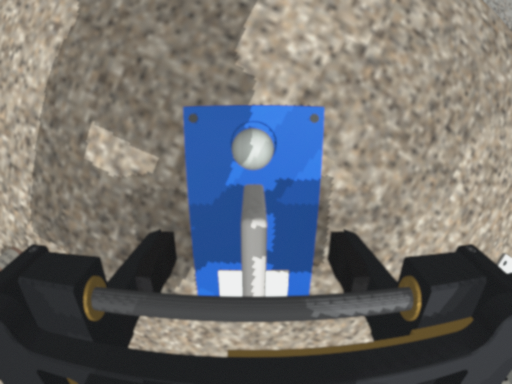

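Handle at column 254, finger midpoint about 253: aligned. Close.

```bash
python3 -m creep '0 0 0 0 0 0 0.6;0 0 0 0 0 0 0.4; 0 0 0 0 0 0 0.3;0 0 0 0 0 0 0.2;0 0 0 0 0 0 0.15';python3 -m creep '0 0 0 0 0 0 0.1;0 0 0 0 0 0 0;0 0 0 0 0 0 0;0 0 0 0 0 0 0;0 0 0 0 0 0 0'; python3 -m creep '0 0 0 0 0 0 0;0 0 0 0 0 0 0;0 0 0 0 0 0 0';python3 goal.py .554 .061 .036 206.1
```

```text
time_s: 12.95
position: [0.5534, 0.0599, 0.0357]
tcp_rot: [-0.0, -0.226, 0.974, 0.0]
contact_force: [-0.3, -0.1, -0.8]
width: 0.0507
time_s: 13.45
position: [0.5534, 0.0599, 0.0357]
tcp_rot: [-0.0, -0.226, 0.974, 0.0]
contact_force: [-0.2, 1.0, -1.0]
width: 0.0118
time_s: 13.75
position: [0.5534, 0.0599, 0.0357]
tcp_rot: [-0.0, -0.226, 0.974, 0.0]
contact_force: [0.1, 0.4, 0.3]
width: 0.0115
t 13.75 pos [0.5534 0.0599 0.0357] yaw -153.86 tilt 0.0 w 0.0115 q [  -6.    23.5  102.     0.    54.5 -122.2]
shift [-0.001   0.0007 -0.0003] turn [ 0.   -0.    0.04]
```

```bash
python3 -m creep '0 0 -0.001 0 0 0 0;0 0 -0.004 0 0 0 0;0 0 -0.009 0 0 0 0;0 0 -0.016 0 0 0 0;0 0 -0.024 0 0 0 0'; python3 -m creep '0 0 -0.008 0 0 0 0;0 0 -0.016 0 0 0 0;0 0 -0.024 0 0 0 0;0 0 -0.032 0 0 0 0;0 0 -0.040 0 0 0 0';python3 -m creep '0 0 -0.008 0 0 0 0;0 0 -0.016 0 0 0 0;0 0 -0.022 0 0 0 0;0 0 -0.026 0 0 0 0;0 0 -0.028 0 0 0 0';python3 -m creep '0 0 0 0 0 0 0;0 0 0 0 0 0 0';python3 goal.py .42 -.2425 .146 206.1
python3 - <<'E'
from look import *
p=read_camera("wrist");cv2.imwrite("pics/w9.png",p["color"][:,:,::-1])
p=read_camera("scene");cv2.imwrite("pics/s9.png",p["color"][:,:,::-1])
E
```

```text
time_s: 14.25
position: [0.5533, 0.0599, 0.0603]
tcp_rot: [-0.0, -0.226, 0.974, 0.0]
contact_force: [-0.3, -0.3, -3.8]
width: 0.0117
time_s: 14.75
position: [0.5534, 0.0599, 0.1005]
tcp_rot: [0.0, -0.226, 0.974, -0.0]
contact_force: [-0.0, -0.1, -3.0]
width: 0.012
time_s: 15.25
position: [0.5536, 0.0599, 0.1282]
tcp_rot: [0.0, -0.226, 0.974, -0.0]
contact_force: [-0.2, 0.2, -2.8]
width: 0.0116
time_s: 15.45
position: [0.5532, 0.0599, 0.1274]
tcp_rot: [-0.0, -0.226, 0.974, 0.0]
contact_force: [0.3, -0.1, -3.1]
width: 0.0111
t 15.45 pos [0.5532 0.0599 0.1274] yaw -153.87 tilt 0.04 w 0.0111 q [  -6.    15.3  100.     0.    64.7 -122.2]
shift [ 0.2528 -0.2128 -0.0186] turn [ 0.02 -0.03  0.03]
```

View pics/w9.png

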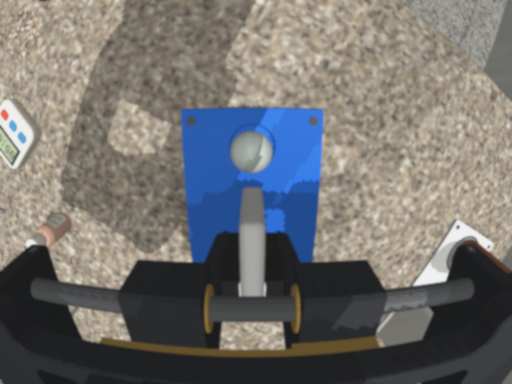

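View pics/s9.png

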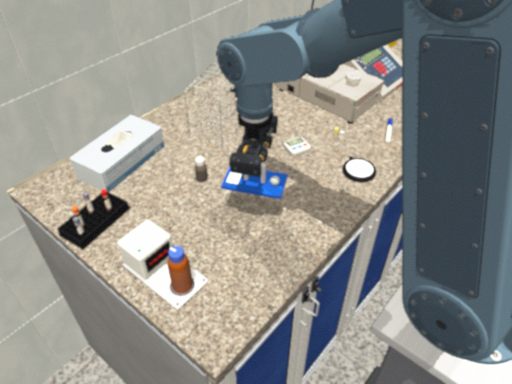

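```bash
python3 -m creep '0.0023 -0.0019 -0.001 0 0 0 0;0.0077 -0.0064 -0.003 0 0 0 0;0.0153 -0.0129 -0.006 0 0 0 0;0.027 -0.0225 -0.009 0 0 0 0;0.042 -0.0354 -0.012 0 0 0 0'; python3 -m creep '0.0168 -0.0142 -0.003 0 0 0 0;0.0336 -0.0284 -0.005 0 0 0 0;0.0504 -0.0426 -0.006 0 0 0 0;0.0672 -0.0568 -0.006 0 0 0 0;0.084 -0.071 -0.006 0 0 0 0';python3 -m creep '0.0168 -0.0142 0 0 0 0 0;0.0336 -0.0284 0 0 0 0 0;0.0504 -0.0426 0 0 0 0 0;0.0672 -0.0568 0 0 0 0 0;0.084 -0.071 0 0 0 0 0';python3 -m creep '0.0138 -0.0116 0 0 0 0 0;0.0252 -0.0212 0 0 0 0 0;0.0336 -0.0283 0 0 0 0 0;0.039 -0.0329 0 0 0 0 0;0.0413 -0.0348 0 0 0 0 0';python3 -m creep '0 0 0 0 0 0 0;0 0 0 0 0 0 0;0 0 0 0 0 0 0';python3 goal.py .42 -.2425 .146 206.1
python3 - <<'E'
from look import *
for n in("wrist","scene","top"):
    p=read_camera(n);cv2.imwrite(f"pics/{n}10.png",p["color"][:,:,::-1])
E
```

```text
time_s: 16.05
position: [0.5308, 0.0086, 0.1401]
tcp_rot: [0.0, -0.226, 0.974, -0.0]
contact_force: [-0.5, 0.7, -3.7]
width: 0.0116
time_s: 16.55
position: [0.4862, -0.0929, 0.1462]
tcp_rot: [0.0, -0.226, 0.974, -0.0]
contact_force: [-0.3, 0.1, -3.0]
width: 0.0117
time_s: 17.05
position: [0.4419, -0.1935, 0.1461]
tcp_rot: [0.0, -0.226, 0.974, -0.0]
contact_force: [1.0, 0.4, -2.2]
width: 0.0116
time_s: 17.55
position: [0.4208, -0.242, 0.1459]
tcp_rot: [0.0, -0.226, 0.974, -0.0]
contact_force: [0.4, -0.8, -2.8]
width: 0.0118
time_s: 17.85
position: [0.4215, -0.2408, 0.1457]
tcp_rot: [0.0, -0.226, 0.974, 0.0]
contact_force: [0.7, -1.4, -2.7]
width: 0.0117
t 17.85 pos [ 0.4215 -0.2408  0.1457] yaw -153.82 tilt 0.02 w 0.0117 q [ -43.8    5.1  109.6    0.    65.3 -160. ]
shift [ 0.0021 -0.0009 -0.0003] turn [0.02 0.   0.08]
```

View pics/wrist10.png

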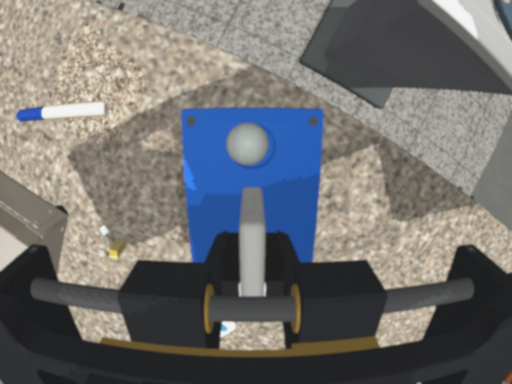

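View pics/scene10.png

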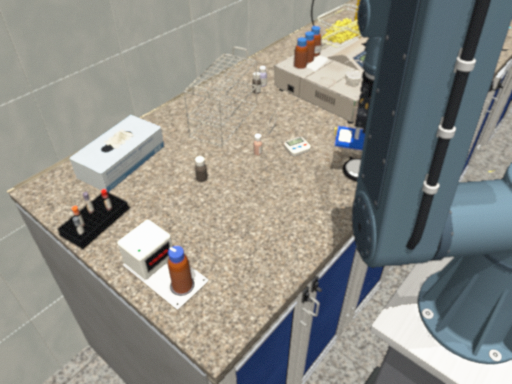

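View pics/top10.png

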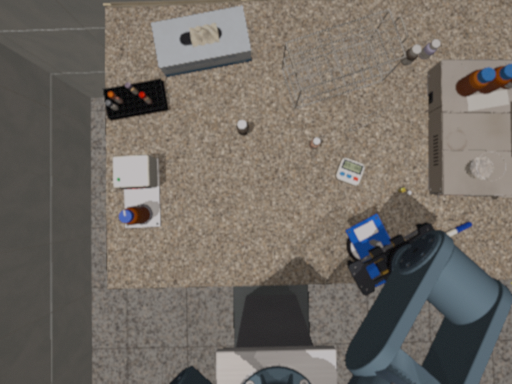

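Run:
```python
from look import *
a=cv2.imread("pics/top10.png");b=cv2.imread("pics/scene10.png")
A=cv2.resize(a[190:240,105:165],None,fx=6,fy=6,interpolation=cv2.INTER_CUBIC);B=cv2.resize(b[230:305,140:215],None,fx=5,fy=5,interpolation=cv2.INTER_CUBIC)
o=np.zeros((380,760,3),np.uint8);o[:300,:360]=A;o[:375,370:745]=B;cv2.imwrite("pics/c11.png",o)
for yaw in (-15,0,5,15):
  print(yaw,*[np.round([proj(c,[.5185+r*np.cos(np.radians(yaw)),.3505+r*np.sin(np.radians(yaw)),.126]) for r in (.002,.015)],1).tolist() for c in("top","scene")])
s=manip.get_state();print(np.abs(s["qvel"]).max(),s["width"],s["position"])
```

```text
-15 [[124.3, 215.1], [125.7, 209.8]] [[175.4, 250.1], [172.5, 246.0]]
0 [[124.1, 215.1], [124.0, 209.6]] [[175.2, 250.3], [170.9, 247.0]]
5 [[124.0, 215.1], [123.5, 209.6]] [[175.2, 250.3], [170.5, 247.4]]
15 [[123.9, 215.1], [122.4, 209.8]] [[175.1, 250.4], [169.7, 248.3]]
0.002826864398287028 0.01157964941310193 [ 0.42146999 -0.24092933  0.14569483]
```

View pics/c11.png

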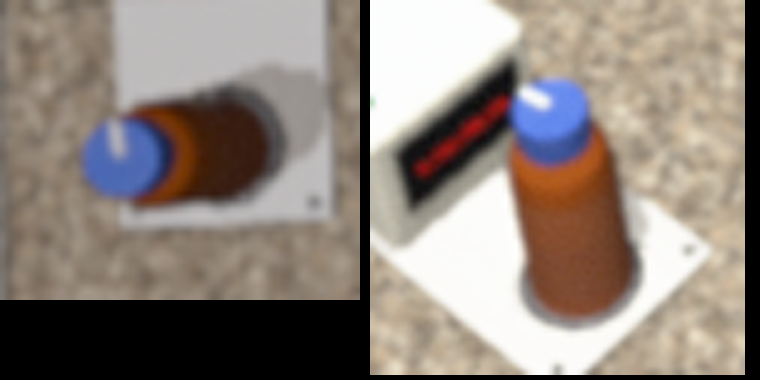

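```bash
python3 - <<'E'
from look import *
def grab(n,k=6): return np.mean([read_camera(n)["color"].astype(float) for _ in range(k)],0)
for n in("top","scene"):
    a=grab(n);np.save(f"/tmp/{n}.npy",a)
E
cat > fit.py <<'E'
from look import *
# model render: cap top disc + line at yaw, fit cap centre, yaw, radii etc.
for n in("top","scene"):
    a=np.load(f"/tmp/{n}.npy")
    c0=proj(n,[.5185,.3505,.126]);x0,y0=int(c0[0])-12,int(c0[1])-12
    for zc in (.124,.126,.128):
        # resample on the cap plane, grid 0.25 mm
        g=np.arange(-.024,.0241,.0005);X,Y=np.meshgrid(.5185+g,.3505+g,indexing='ij')
        c=CAM[n];P=np.stack([X.ravel(),Y.ravel(),np.full(X.size,zc)],1);q=Rq(c["q"]).inv().apply(P-c["eye"])
        u=(c["f"]*q[:,0]/q[:,2]+c["cx"]).astype(np.float32).reshape(X.shape);v=(c["f"]*q[:,1]/q[:,2]+c["cy"]).astype(np.float32).reshape(X.shape)
        im=cv2.remap(a.astype(np.float32),u,v,cv2.INTER_CUBIC)
        if zc==.126:
            r=im[::-1,::-1];cv2.imwrite(f"pics/rect_{n}.png",cv2.resize(r[:,:,::-1].clip(0,255).astype(np.uint8),None,fx=5,fy=5,interpolation=cv2.INTER_NEAREST))
        # whiteness = red channel inside cap of 12.5mm radius (blue cap has low red)
        rr=np.hypot(X-.5185,Y-.3505);w=np.clip(im[:,:,0]-np.median(im[:,:,0][rr<.010])-15,0,None)*(rr<.0125)
        mx,my=(w*X).sum()/w.sum(),(w*Y).sum()/w.sum()
        C=np.cov(np.stack([X.ravel(),Y.ravel()]),aweights=w.ravel());ev,V=np.linalg.eigh(C);d=V[:,1]*np.sign(V[0,1])
        print(n,zc,"centroid",np.round([mx,my],4),"axis",round(np.degrees(np.arctan2(d[1],d[0])),1),"ratio",round(np.sqrt(ev[1]/ev[0]),2))
E
python3 fit.py; python3 -c "
import cv2,numpy as np
a=cv2.imread('pics/rect_top.png');b=cv2.imread('pics/rect_scene.png');cv2.imwrite('pics/rect.png',np.hstack([cv2.resize(a,(390,390)),cv2.resize(b,(390,390))]))"
```

```text
top 0.124 centroid [0.5252 0.3513] axis 10.9 ratio 1.66
top 0.126 centroid [0.5252 0.3505] axis 11.8 ratio 1.66
top 0.128 centroid [0.5252 0.3499] axis 12.5 ratio 1.46
scene 0.124 centroid [0.5259 0.3509] axis 5.9 ratio 1.27
scene 0.126 centroid [0.5252 0.3517] axis 3.4 ratio 1.3
scene 0.128 centroid [0.5246 0.3523] axis -3.2 ratio 1.09
```

View pics/rect.png

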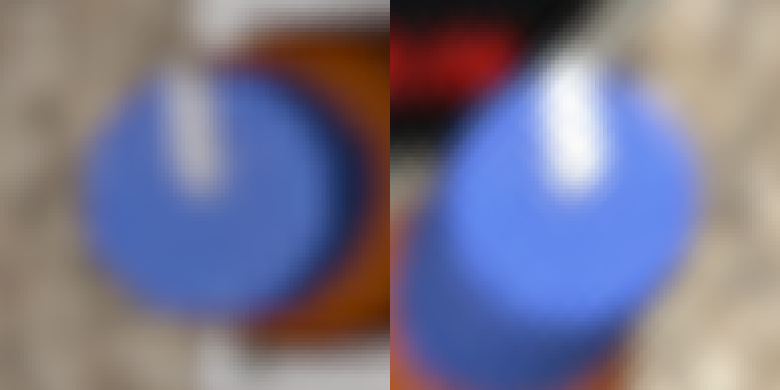

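Run:
```python
from look import *
s=manip.get_state();print(s["time_s"],s["width"],s["position"],s["contact_force"])
print(manip.finish_job())
```

```text
18.6 0.011889065780977228 [ 0.42130387 -0.24134776  0.14572999] [ 0.58892811  0.3018903  -3.55936796]
the job is handed in; nothing more can be done
None
```

I turned the bottle by 86° so its code patch faces the reader window and let go. I then gripped the tray by its handle, carried it level to the light plate, and handed the job in at 18.6 s while holding it still. The hand-in gives no verdict.

**Last checks on the tray**
- The gripper was within 2 mm of the light plate's axis, with about 0.02° of tilt.
- The tray's underside is about 0.11 m above the worktop, worked out from the gripper height.
- The handle was held at 11.9 mm opening.
- The ball is in its pocket. It has rolled slightly within it.

**Last checks on the bottle**
- It stands upright, about 3 mm from the spot's centre.
- The three cameras disagreed on the patch angle. The wrist camera gave about 4° off the window, the scene camera roughly 2–6°, with one reading of −4°, and the top camera about 9–12°. All are inside the 15° limit, but the top camera leaves only a small margin. I did not turn the bottle again.

The dark vial, dropper bottle and timer were in the same places in the final top picture as at the start.

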